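Close up the varnish jars

ROBOT

A 6-joint arm with a two-finger parallel gripper is mounted at the origin on the work surface. World frame = base frame: x ahead of the robot, y to its left, z up, the work surface at z = 0. Lengths are in m, angles in rad, forces in N, time in s.
With the tool pointing down it reaches from about 0.3 to 0.95 m from the base axis. Payload 3.1 kg.
Tool frame: the origin (TCP) lies midway between the tips of the shut fingers; the grasp point (between the pads) lies 19 mm behind it; z points along the fingers, y is the line along which they close (so a half turn about z gives the same grasp; the last joint's range is limited). The gripper opens to 85 mm and grips with 20 to 120 N. Pads are 22 mm wide; open, the fingers measure 114 mm over their backs; the gripper's body (76 mm by 85 mm) begins 54 mm behind the grasp point. The pads swing forward as they close: fully open they stand 13 mm farther back than shut.
Start: joints at [-1.328, 0.308, 1.634, -0, 1.2, -0.07], TCP at [0.192, -0.595, 0.231] pointing down, gripper open.
Joint ranges: [-3.06, 3.06], [-0.79, 1.96], [0.05, 2.63], [-1.19, 4.34], [0.05, 2.64], [-2.94, 2.94]. Speed limits (rad/s): [2.79, 2.79, 3.14, 3.14, 3.14, 3.14].

INTERFACE

Orientations are given as a 3x3 rotation matrix whose columns are the frame's x, y, z axes.
In Python, from bench import env, optics gives the robot as it stands. The module is installed in compiled form; this text tells all that it offers. Calls block until the motion is done:
- env.move_pose(position, orientation): joint-space move of the TCP to a pose.
- env.move_straight(position, rot=None, max_speed=0.15, until_force=None): straight line of the TCP; rot=None keeps the orientation; max_speed is the mean speed in m/s. With until_force (N) it stops when the force on the tool has changed by that much, and returns True; else False.
- env.set_joints(angles): joint-space move.
- env.command_gripper(opening): finger opening in m; the grip force is fixed at half the most; returns when the fingers have stopped.
- env.sleep(seconds).
- env.ik(position, orientation): joint angles nearest the present ones, or None.
- optics.snapshot(name): name is "scene" or "side" or "wrist"; returns a dict with "frame" (384x512x3 uint8, blue, green, red), "z_map" (384x512 float32, m along the optical axis (not along the pixel's ray), 0 where there is no reading), "fx", "fy", "cx", "cy" (pixels), "R" (3x3) and "t" (3): a world point X has camera coordinates R X + t. Camera axes: x right, y down, z forward; pixel columns grow to the right and rows downward; lengths in m; the calibration is good to about 2 mm. A picture is of the moment at which its call begins.
A pose or a line that the arm cannot do raises env.Unreachable and nothing moves.
- env.job_done(): hands the job in; it is judged then, once.
Readings, each from a call of its own:
- env.read_t(): time.
- env.read_qpos(): joint angles.
- env.read_qd(): joint speeds.
- env.read_joint_torque(): joint torques, N m.
- env.read_eef_pos(): TCP position.
- env.read_ee_rot(): TCP orientation.
- env.read_contact_force(): force on the tool from outside, world axes, zero at the start.
- env.read_torque(): the same for the moment, N m.
- env.read_finger_gap(): finger opening in m.
- env.read_finger_force(): force on a finger pad.
Only numpy, scipy, OpenCV 4.12 (cv2) and the standard library are available. Lean on these libraries where they do the work, as an engineer would, in place of code of your own. Each camera call takes 0.05 s, during which the arm holds its last target. There are 200 camera calls.

TASK

Shut the three varnish jars in the wooden caddy. Push the black ejector slide of the lid dispenser all the way to bring out the spare lid, put that lid on the jar that has none, and press the lids of all three jars down until each is fully home. Do not knock over or shift the bottle, the brush cup or the tape roll.

Things in the scene. Friction and masses are not known exactly. Their poses are not given: they have to be found in the camera images.
- caddy: Plywood carrier fixed to the bench, 264 mm along x, 120 mm wide. Three jars stand in it at x = -80, 0, +80 mm, y = 0, in any order, on its 12 mm floor. Back board on the +y side: inner face at y = +66 mm, 12 mm thick, top 128 mm above the bench. End walls 45 mm, front rail 28 mm high. Origin: on the bench under the middle jar; z up.
- jar_open: The amber glass jar without a lid, fixed in the caddy: body 64 mm in diameter, 62 mm high, then a tapering shoulder to 70 mm and a neck 44 mm in diameter up to its rim at 95 mm above the jar's foot. A cork sealing disc stands up out of the neck. Origin: centre of the jar's foot, 12 mm above the bench.
- seat (a point): On jar_open: where the spare lid's origin (centre of its lower edge) lies when that lid is fully home, 83 mm above the jar's foot.
- seal (a joint): How far the cork disc (42 mm in diameter) of jar_open has been pressed into the neck: 0 at the start, its top 8 mm above the rim; 0.008 m when flush with the rim. About 8 N on the lid placed over it moves it down; it stays where it is left. The lid is home when the disc is flush.
- lid: The spare tin lid, loose: cap 56 mm in diameter (bottom bead 57.6), 16 mm high, 4 mm top, skirt 12 mm deep of 50 mm inner diameter, 40 g. Origin: centre of its lower edge; z up. It starts under the dispenser's roof at about x = +45 mm of the dispenser; pushed out it lies on the tongue at about x = -35 mm, overhanging both long edges by 6 mm.
- lid_b_top (a point): Centre of the top face of the lid on the second jar; the lid has the same shape as the spare one and the jar the same shape as jar_open. With the lid home this point is 111 mm above the bench.
- lid_b (a joint): How far the lid of the second jar has been pressed down: 0 is 8 mm too high, 0.008 m is fully home (its stop). About 8 N moves it; it stays where it is left.
- lid_c_top (a point): Centre of the top face of the lid on the third jar; as lid_b_top.
- lid_c (a joint): As lid_b, for the third jar.
- dispenser: Lid dispenser fixed to the bench: grey housing 78 mm wide from x = +3 to +108 mm, aluminium roof (top 46 mm above the bench) split by an 18 mm slot along x. A tongue 44 mm wide, top 20 mm above the bench, runs from the housing to x = -85 mm, with a 6 mm lip at its end. Lids come out along -x onto it. Origin: on the bench, on the centre line, 3 mm outside the roof's mouth.
- ejector (a joint): The spring ejector slide: 0 at rest, 0.08 m at its end when the lid is fully out; it moves along the dispenser's -x, takes 1 N at first and 3.5 N at the end, and springs back when let go.
- ejector_back (a point): Centre of the rear (+x) face of the ejector's black tab, the face to push on. The tab stands above the slot: 12 mm thick along x, 34 mm wide, from 52 to 82 mm above the bench (this point is at 67 mm).
- bottle: Bystander: closed amber bottle 56 mm in diameter, 170 mm tall, standing. Origin: centre of its foot.
- brush_cup: Bystander: green glass cup 60 mm in diameter and 85 mm high with a brush standing in it, 216 mm tall in all. Origin: centre of its foot.
- tape: Bystander: roll of tape lying flat, 84 mm in diameter, 25 mm high. Origin: centre of its underside.
Things that resemble listed ones, but are neither listed nor needed, are in the scene too. Leave any purple or turquoise look-alike of the dispenser alone.

How it is judged:
On the way:
1. the ejector slide is pushed to its end (at least 74 of 80 mm) (value of joint ejector above 0.074 m), for 0.02 s.
At the end, for the whole second after the job is handed in: The spare lid is at rest on jar_open within 6 mm of centre, level within 4 degrees, its lower edge no more than 2 mm above the seat, with the cork pressed in at least 6.2 of its 8 mm; the lids of the other two jars are pressed down at least 6.5 of their 8 mm (horizontal distance between lid and seat below 0.006 m and z of lid in the frame of seat between -0.004 and 0.002 m and angle between lid's own z axis and vertical below 0.07 rad and value of joint seal above 0.0062 m and value of joint each of lid_b, lid_c above 0.0065 m and linear speed of lid below 0.02 m/s); the robot touches nothing.
It fails at once if the bottle is shifted more than 30 mm or tipped over (distance of bottle from where it was at the start of the episode above 0.03 m or angle between bottle's own z axis and vertical above 0.4 rad).
It fails at once if the brush cup is shifted more than 30 mm or tipped over (distance of brush_cup from where it was at the start of the episode above 0.03 m or angle between brush_cup's own z axis and vertical above 0.4 rad).
It fails at once if the tape roll is shifted more than 30 mm or tipped over (distance of tape from where it was at the start of the episode above 0.03 m or angle between tape's own z axis and vertical above 0.4 rad).
It also fails if it takes over 67 s, if anything falls off the work surface, if the arm or the gripper's body presses on something with over 40 N, if the wrist force passes 120 N, or if a joint passes its speed limit or range.

## Working session

There is one attempt and no reset: what is moved stays moved. The work goes in short steps, each a Python script; the robot and the scene stay as the last script left them, time stands still between calls to the robot, and variables do not carry over. Pictures are saved under pics/ and viewed, at most 10 in all, crops included, and the job is handed in when it is done.

```bash
mkdir -p pics; cat > h.py <<'E'
import numpy as np, cv2
from bench import env, optics
def pts(s):
    z=s["z_map"]; v,u=np.indices(z.shape)
    c=np.stack([(u-s["cx"])/s["fx"]*z,(v-s["cy"])/s["fy"]*z,z],-1)
    return (c-np.array(s["t"]).ravel())@np.array(s["R"])   # R^T(c-t)
def snap(n,f):
    s=optics.snapshot(n); cv2.imwrite("pics/"+f+".png",s["frame"]); np.savez("pics/"+f+".npz",P=pts(s),z=s["z_map"],im=s["frame"]); return s
def down(yaw):  # tool y axis (closing line) at angle yaw+90deg; tool x at yaw
    c,s_=np.cos(yaw),np.sin(yaw)
    return np.array([[c,s_,0],[s_,-c,0],[0,0,-1.]])
E
python3 - <<'E'
from h import *
a=snap("scene","s1");b=snap("side","d1")
cv2.imwrite("pics/both.png",cv2.resize(np.vstack([a["frame"],b["frame"]]),None,fx=.78,fy=.78)) 
for s in(a,b):print(-np.array(s["R"]).T@np.array(s["t"]).ravel())
print(env.read_ee_rot(),env.read_t())
E
```

```text
[1.02432564 0.30262486 0.68188601]
[0.32986112 0.58391612 0.83685916]
[[ 9.51470805e-01  3.07738639e-01 -4.86683214e-04]
 [ 3.07738979e-01 -9.51468623e-01  2.04436678e-03]
 [ 1.66066844e-04 -2.09492670e-03 -9.99997792e-01]] 0.1
```

View pics/s1.png

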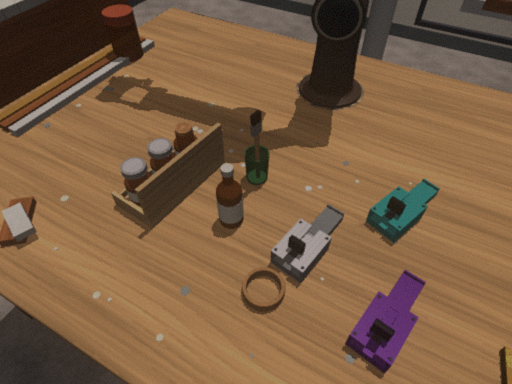

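View pics/d1.png

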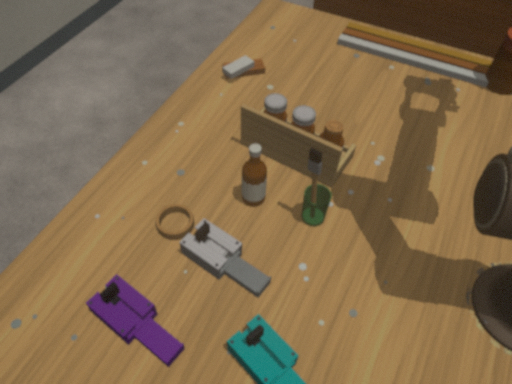

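The scene image shows the grey dispenser at about (305,245), its tab at (297,243) and its tongue towards (333,215). The caddy is at about (170,175), with two grey lids at (133,170) and (160,150) and the open jar at (184,135). The bottle is at (230,200), the cup at (257,165) and the tape at (263,290). Next I'll build a top-down map from both clouds.

```bash
python3 - <<'E'
from h import *
# orthographic top view, 1.25 mm/px, x up, y left
P=[];C=[]
for n in("s1","d1"):
    d=np.load(f"pics/{n}.npz"); m=d["z"]>0; P.append(d["P"][m]);C.append(d["im"][m])
P=np.vstack(P);C=np.vstack(C)
np.savez("pics/cloud.npz",P=P,C=C)
def px(c,n,w=1):
    s=np.load(f"pics/{n}.npz")["P"]; u,v=c; return np.round(s[v,u],3)
for k,c in dict(lidA=(133,163),lidB=(160,145),open=(184,129),tab=(297,238),tongue_end=(336,212),bottle=(227,168),cup=(257,160),tape=(263,272)).items(): print(k,px(c,"s1"))
for k,c in dict(lidA=(275,100),lidB=(304,113),open=(334,128),tab=(203,228),tend=(262,283)).items(): print(k,px(c,"d1"))
x0,y0=.25,-.25; x1,y1=.85,.5
print(P.min(0),P.max(0))
img=np.full((600,750,3),255,np.uint8)
o=np.argsort(P[:,2]); P=P[o];C=C[o]
m=(P[:,0]>x0)&(P[:,0]<x1)&(P[:,1]>y0)&(P[:,1]<y1)
for p,c in zip(P[m],C[m]):
    cv2.circle(img,(int((y1-p[1])*1000),int((x1-p[0])*1000)),1,tuple(int(min(255,q*1.3+0)) for q in c),-1)
cv2.imwrite("pics/top.png",img)
E
```

```text
lidA [ 0.649 -0.22   0.115]
lidB [ 0.575 -0.204  0.117]
open [ 0.5   -0.192  0.115]
tab [0.632 0.172 0.082]
tongue_end [0.485 0.206 0.022]
bottle [0.606 0.002 0.17 ]
cup [ 0.471 -0.007  0.074]
tape [0.696 0.133 0.016]
lidA [ 0.657 -0.215  0.117]
lidB [ 0.576 -0.206  0.117]
open [ 0.494 -0.192  0.116]
tab [0.634 0.173 0.083]
tend [0.486 0.197 0.019]
[-2.16331355 -2.45295314 -0.77085854] [2.42859367 0.74977066 0.38457309]
```

View pics/top.png

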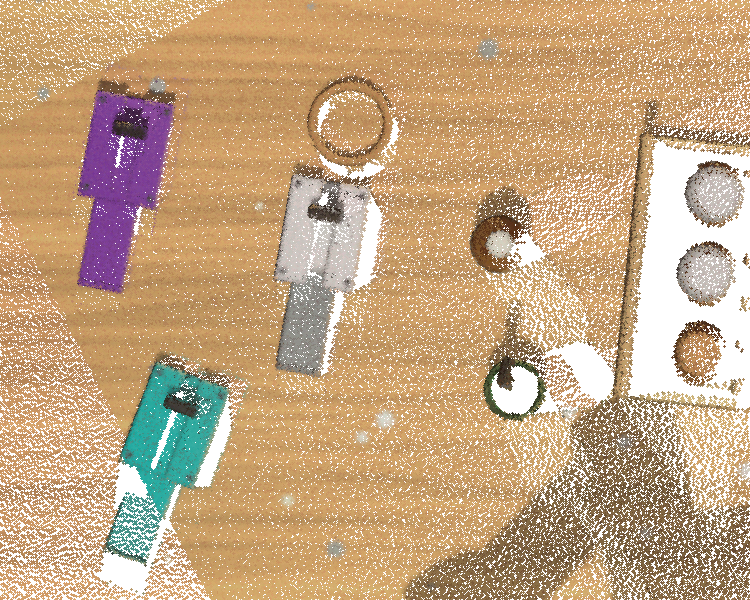

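The top view shows the dispenser roof at cols 275–375, rows 175–285, the tongue ending near (301,375), the tab near (324,206), and the jars near (714,194), (706,272) and (697,352). The tape sits close behind the dispenser at (350,121). I'll fit the positions from this.

```bash
python3 - <<'E'
from h import *
d=np.load("pics/cloud.npz");P=d["P"]
def sel(cx,cy,r,z0,z1): return P[(np.hypot(P[:,0]-cx,P[:,1]-cy)<r)&(P[:,2]>z0)&(P[:,2]<z1)]
def rect(q):
    r=cv2.minAreaRect((q[:,:2]*1000).astype(np.float32)); return np.round(r[0],1),np.round(r[1],1),round(r[2],2),len(q)
print("roof",rect(sel(.62,.17,.08,.041,.05)))
print("tongue",rect(sel(.52,.195,.075,.012,.028)))
print("tab",rect(sel(.64,.176,.04,.055,.09)), "tabtop",rect(sel(.64,.176,.04,.078,.09)))
for n,c in dict(A=(.652,-.215),B=(.577,-.206),O=(.497,-.195)).items():
    q=sel(*c,.04,.108,.13); print(n,cv2.minEnclosingCircle((q[:,:2]*1000).astype(np.float32)),np.median(q[:,2]),len(q))
q=P[(P[:,2]>.12)&(P[:,2]<.135)&(P[:,0]>.44)&(P[:,0]<.75)&(P[:,1]<-.1)&(P[:,1]>-.17)]
print("board",rect(q))
print("tape",rect(sel(.728,.15,.06,.018,.03)))
print("bottle",rect(sel(.605,0,.04,.15,.2)),"cup",rect(sel(.46,-.015,.045,.07,.09)),"brush",rect(sel(.47,-.01,.06,.1,.25)))
E
```

```text
roof (array([615.5, 176.5]), array([ 80.8, 108.2]), 79.93, 2473)
tongue (array([529.9, 192.8]), array([ 77.8, 109.2]), 80.74, 1719)
tab (array([636.4, 174.1]), array([34.4, 14. ]), 80.72, 405) tabtop (array([636.4, 174.1]), array([34.1, 14. ]), 80.72, 199)
A ((656.3695068359375, -214.99940490722656), 29.22785186767578) 0.11634805522957256 743
B ((577.1740112304688, -207.06710815429688), 30.086782455444336) 0.11617688931517545 702
O ((495.85699462890625, -197.87600708007812), 23.02412986755371) 0.11542617224795876 420
board (array([ 583.3, -135.3]), array([ 16.6, 264.8]), 83.83, 1435)
tape (array([726.3, 149.3]), array([83.5, 82.9]), 31.3, 993)
bottle (array([606.1,   0. ]), array([25.4, 27.1]), 68.45, 327) cup (array([459.6, -13.8]), array([61.1, 58.9]), 30.72, 597) brush (array([477.5,  -6.2]), array([14.2, 29.7]), 80.83, 749)
```

```bash
cat >> h.py <<'E'
YD=-np.radians(9.6); YC=-np.radians(6.1)
def D(x,y,z):  # dispenser -> world
    c,s=np.cos(YD),np.sin(YD); return np.array([.5608+c*x-s*y,.1858+s*x+c*y,z])
def J(x,z):    # caddy
    return np.array([.5763+np.cos(YC)*x,-.207+np.sin(YC)*x,z])
E
python3 - <<'E'
from h import *
env.command_gripper(0)
env.move_straight([.192,-.595,.32],max_speed=.3)
env.move_pose(D(.112,0,.32),down(YD)); print(env.read_t(),env.read_qpos())
env.move_straight(D(.112,0,.06),max_speed=.25)
print(env.read_eef_pos(),env.read_contact_force())
print(env.move_straight(D(.007,0,.06),max_speed=.06,until_force=12),env.read_t())
p=env.read_eef_pos();print(p,(p-D(0,0,0))@[np.cos(YD),np.sin(YD),0],env.read_contact_force())
env.sleep(.1)
snap("side","d2")
E
```

```text
4.4583 [ 1.79787561e-01  3.77514125e-01  1.36313806e+00 -3.05843739e-04
  1.40096391e+00  1.91937468e+00]
[0.67291305 0.16732982 0.06197599] [ 0.65161656 -0.20424005  1.75416413]
True 7.1833
[0.57520743 0.18387744 0.06052087] 0.014526293341434892 [ 3.62956118 -0.53755926 -1.55746238]
```

View pics/d2.png

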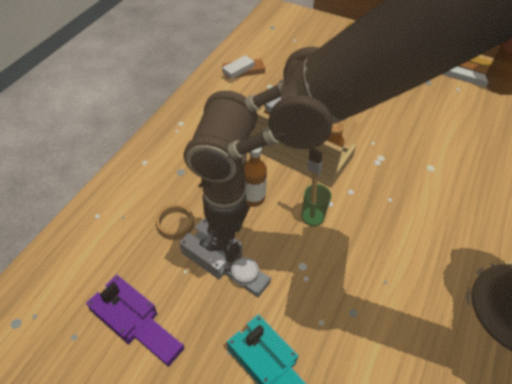

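The side view shows the slide fully forward against its stop (force spike at TCP x=14.5 mm, as expected). The lid is out on the tongue at (243,270). Next I'll retract, measure the lid and go above it.

```bash
python3 - <<'E'
from h import *
env.move_straight(D(.03,0,.06),max_speed=.1)
env.move_straight(D(.03,0,.16),max_speed=.25)
env.move_pose(D(-.035,0,.18),down(YD)); env.command_gripper(.085)
s=snap("wrist","w1"); s2=optics.snapshot("side")
for q in(pts(s),pts(s2)):
    q=q.reshape(-1,3); q=q[(np.hypot(*(q[:,:2]-D(-.035,0,0)[:2]).T)<.05)&(q[:,2]>.0315)&(q[:,2]<.042)]
    print(len(q)); 
    if len(q)>20: print(cv2.minEnclosingCircle((q[:,:2]*1000).astype(np.float32)),np.median(q[:,2]))
print(D(-.035,0,0),env.read_t(),env.read_eef_pos())
E
```

```text
2473
((526.9451293945312, 194.0140380859375), 27.79486083984375) 0.036583197668335836
553
((526.0455932617188, 194.82821655273438), 47.19043731689453) 0.03729294701019864
[0.52629014 0.19163691 0.        ] 9.4417 [0.52630399 0.19164789 0.18006929]
```

View pics/w1.png

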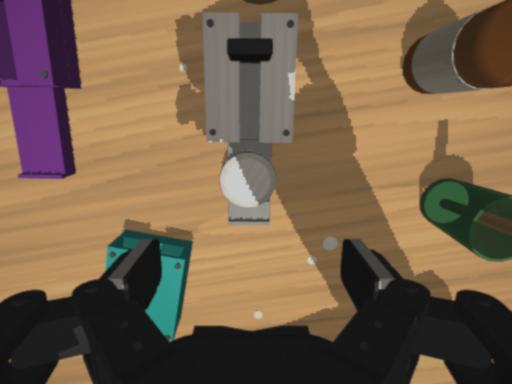

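The wrist image shows the lid lying flat on the tongue at (248,180), with clear space for the fingers on both sides. Next is the grasp and lift.

```bash
python3 - <<'E'
from h import *
L=np.array([.5267,.193,0])
env.move_straight(L+[0,0,.10],max_speed=.25)
print(env.move_straight(L+[0,0,.006],max_speed=.12,until_force=15),env.read_eef_pos())
env.command_gripper(.05); print(env.read_finger_gap(),env.read_finger_force(),env.read_contact_force())
env.move_straight(L+[0,0,.06],max_speed=.1)
env.move_straight(L+[0,0,.32],max_speed=.3)
s=snap("wrist","w2"); print(env.read_finger_gap(),env.read_t())
snap("scene","s3")
E
```

```text
False [0.52769037 0.19329241 0.00689642]
0.05434943135952237 63.478158744983375 [-0.01189131 -0.12179914  5.12028378]
0.05459796605581447 12.9833
```

View pics/w2.png

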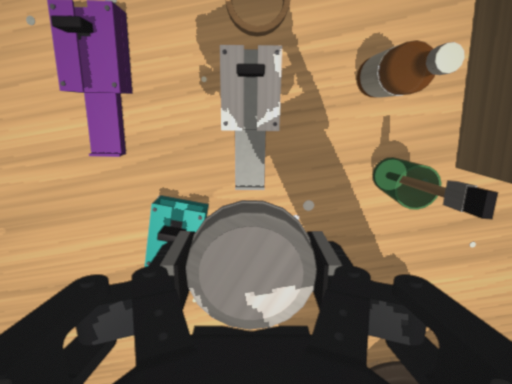

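The wrist image shows the lid held level between the pads, centred near (252,265). I'll measure its offset in the grip, then carry it over the jar.

```bash
python3 - <<'E'
from h import *
T=env.read_eef_pos();R=env.read_ee_rot()
d=np.load("pics/w2.npz");v,u=np.indices(d["z"].shape)
m=(np.hypot(u-252,v-266)<66)&(d["z"]<.3)&(d["z"]>0)
q=(d["P"][m]-T)@R   # tool frame
top=np.median(q[:,2]); k=abs(q[:,2]-top)<.004
print("lid top z",top,cv2.minEnclosingCircle((q[k][:,:2]*1000).astype(np.float32)),k.sum())
A=np.c_[q[k][:,:2],np.ones(k.sum())];print("tilt",np.linalg.lstsq(A,q[k][:,2],rcond=None)[0])
env.move_pose(J(-.08,.32),down(YC)); print(env.read_t(),env.read_eef_pos(),env.read_qpos())
env.move_straight(J(-.08,.17),max_speed=.2)
s=snap("scene","s4");snap("side","d4")
a=cv2.imread("pics/s4.png")[70:230,80:260];b=cv2.imread("pics/d4.png")[70:230,230:410]
cv2.imwrite("pics/c4.png",cv2.resize(np.hstack([a,b]),None,fx=2.2,fy=2.2))
E
```

```text
lid top z -0.029912465091120066 ((-0.5058261156082153, 1.3921133279800415), 28.681346893310547) 12227
tilt [ 0.00805893 -0.00085194 -0.02994027]
14.4917 [ 0.49705459 -0.19764718  0.31987614] [-4.60268511e-01  6.16974957e-02  1.74414126e+00  6.71910774e-04
  1.33602704e+00  1.21595601e+00]
```

View pics/c4.png

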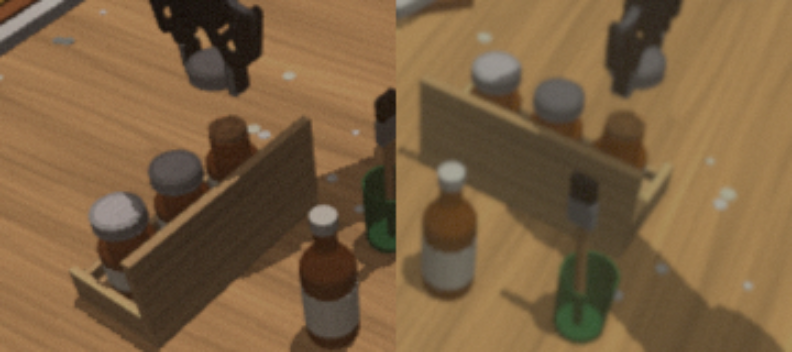

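The lid hangs about 50 mm above the cork of the open jar and looks aligned in both views. I'll lower it until contact.

```bash
python3 - <<'E'
from h import *
t=J(-.08,0)
env.move_straight(t+[0,0,.11],max_speed=.1)
print(env.move_straight(t+[0,0,.078],max_speed=.03,until_force=6),env.read_eef_pos(),env.read_contact_force(),env.read_t())
E
```

```text
True [ 0.49637676 -0.19830611  0.08808248] [-0.02822519  0.08082183  0.17600691] 16.9667
```

Contact came at TCP z=0.088, where the lid's inner top should meet the cork, so the skirt is around the neck. I'll release, then press all three lids.

```bash
python3 - <<'E'
from h import *
env.command_gripper(.072)
p=env.read_eef_pos()
env.move_straight(J(-.08,.20),max_speed=.15)
env.command_gripper(0)
for x in(-.08,0,.08):
    env.move_straight(J(x,.20 if x==-.08 else .16),max_speed=.2)
    env.move_straight(J(x,.127),max_speed=.15)
    print(x,env.move_straight(J(x,.104),max_speed=.03,until_force=35),env.read_eef_pos(),env.read_contact_force())
    env.move_straight(J(x,.16),max_speed=.15)
env.move_straight(J(.08,.30),max_speed=.3)
env.move_pose([.3,-.45,.35],down(YC))
s=snap("scene","s5");s2=snap("side","d5");print(env.read_t())
for s_ in(s,s2):
  q=pts(s_).reshape(-1,3)
  for x in(-.08,0,.08):
    c=J(x,0); k=q[(np.hypot(*(q[:,:2]-c[:2]).T)<.034)&(q[:,2]>.1)&(q[:,2]<.13)]
    if len(k)<30: print(x,len(k)); continue
    A=np.c_[k[:,:2],np.ones(len(k))]
    kk=k[k[:,2]>np.median(k[:,2])-.004]; pl=np.linalg.lstsq(np.c_[kk[:,:2],np.ones(len(kk))],kk[:,2],rcond=None)[0]
    print(x,c[:2],cv2.minEnclosingCircle((k[:,:2]*1000).astype(np.float32)),np.median(k[:,2]),pl[:2])
a=s["frame"][70:230,80:260];b=s2["frame"][70:230,230:410]
cv2.imwrite("pics/c5.png",cv2.resize(np.hstack([a,b]),None,fx=2.2,fy=2.2))
E
```

```text
-0.08 True [ 0.49756729 -0.1989112   0.11107925] [0.17969834 0.45807588 4.73031699]
0 True [ 0.5770183  -0.20730494  0.11104025] [-1.34370107  0.74645193  5.33891632]
0.08 False [ 0.65661394 -0.21579814  0.11079796] [-9.14732355  3.67358136 24.3317344 ]
27.5917
-0.08 [ 0.49675296 -0.19849887] ((495.77728271484375, -196.46165466308594), 28.585309982299805) 0.1111936210950038 [-0.01113156 -0.00430508]
0 [ 0.5763 -0.207 ] ((574.796875, -206.59095764160156), 29.718063354492188) 0.11106533103158445 [-0.00958777 -0.01972377]
0.08 [ 0.65584704 -0.21550113] ((654.6355590820312, -214.57223510742188), 29.02303123474121) 0.11099575631289509 [-0.00805845 -0.01619751]
-0.08 [ 0.49675296 -0.19849887] ((496.8602294921875, -198.6046142578125), 30.1589412689209) 0.11250497631999981 [ 0.00369227 -0.00883226]
0 [ 0.5763 -0.207 ] ((575.650390625, -207.3243408203125), 29.892669677734375) 0.11204577490065747 [ 0.00599632 -0.01905391]
0.08 [ 0.65584704 -0.21550113] ((656.5438232421875, -215.20909118652344), 30.023090362548828) 0.11221089725127914 [ 0.0036584  -0.00397962]
```

View pics/c5.png

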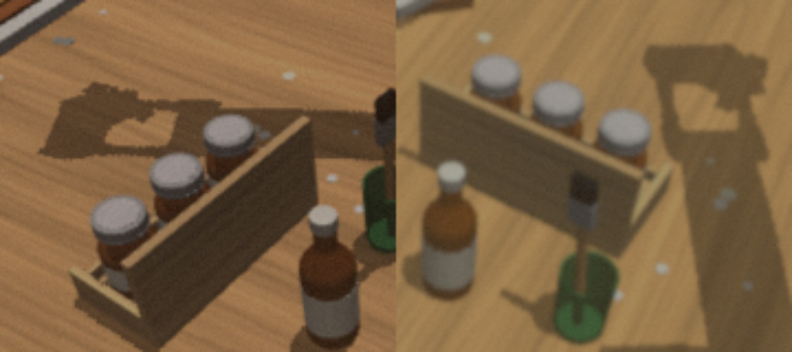

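All three lids are level, centred and at z≈0.111, which is home. The bystanders haven't moved and the arm is clear, so I'm handing the job in.

```bash
python3 -c "
from bench import env
print(env.job_done())"
```

```text
the job is handed in; nothing more can be done
None
```

The job is handed in: the ejector was pushed to its stop, the spare lid is on the open jar, all three lids measure fully home at about 111 mm, and the bottle and brush cup look unmoved (I did not recheck the tape roll); the hand-in call returned no verdict.

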